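# Line up a guide plate with its guide rod

### The arm

A 6-joint arm with a two-finger parallel gripper is mounted at the origin on the work surface. World frame = base frame: x ahead of the robot, y to its left, z up, the work surface at z = 0. Lengths are in m, angles in rad, forces in N, time in s.
With the tool pointing down it reaches from about 0.35 to 0.8 m from the base axis. Payload 7.3 kg.
Tool frame: the origin (TCP) lies between the finger pads; the fingertips stand 14 mm ahead of it and the grasp point (between the pads) lies 5 mm behind it (manip.nose_length is the distance from the TCP to the fingertips, in m); y points along the fingers, z is the direction in which the jaws open and shut, and the axes are right-handed (so a half turn about y gives the same grasp; the last joint's range is limited). The gripper opens to 85 mm and grips with 20 to 120 N. Pads are 22 mm wide; open, the fingers measure 114 mm over their backs; the gripper's body (76 mm by 85 mm) begins 54 mm behind the grasp point. The pads swing forward as they close: fully open they stand 13 mm farther back than shut.
Start: joints at [1.193, 0.342, 1.524, -0, 1.275, -0.146], TCP at [0.121, 0.511, 0.245] pointing down, gripper open.
Joint ranges: [-2.53, 2.53], [-0.77, 2.02], [0.04, 2.7], [-1, 4.14], [0.28, 2.66], [-3.11, 3.11]. Speed limits (rad/s): [2.57, 2.57, 3.14, 3.14, 3.14, 3.14].

### API

Orientations are given as a rotation vector (axis times angle).
In Python, from plant import manip gives the robot as it stands. The module is installed in compiled form; this text tells all that it offers.
- The arm moves only by the shell command python3 -m pendant 'ROWS' [FORCE]. ROWS is JSON, a list of rows, each a list of 5 numbers: the gripper command: -1 is shut, 1 is fully open, values between are in proportion, then the shift along the world's x, y, z in units of 40 mm (1.0 is 40 mm), then the turn about the world's z in units of 8 degrees (1.0 is 8 degrees). In form: [[claw, dx, dy, dz, spin], ...]. A call has 1 to 8 rows; each row is the pose to reach, as a shift and turn from the pose commanded when the call began; what a row does not reach only later rows make up. A row lasts 1/8 s, in which the tool goes at most 62.5 mm and 10.7 degrees, less where a joint would pass 70% of its speed; a pose out of reach is approached as far as the arm can. A call with a gripper value outside its range is refused whole. The fingers move at their own pace and stop on an object; FORCE is the grip in N (left out, the last holds). Time passes only in rows, so rows that repeat a pose let the fingers close. It gives the time, the measured TCP pose, the force and the opening at its end, in the units of the state.
- manip.read_state(): the state, without advancing time (a new reading comes with each control period).
- manip.camera(name): name is "side" or "top"; returns a dict with "img" (420x560x3 uint8, red, green, blue), "camera_matrix" (3x3 intrinsics, pixels), "rvec" (rotation vector, rad) and "tvec" (3), from world to camera coordinates, as OpenCV has them. Camera axes: x right, y down, z forward; pixel columns grow to the right and rows downward; lengths in m; the calibration is good to about 2 mm. A picture is of the moment at which its call begins. There is no depth.
- manip.close_job(): hands the job in, once; it reports no verdict.
The state is a dict: "time_s": time; "joint_positions": joint angles; "dq": joint speeds; "joint_efforts": joint torques, N m; "tool_pos": TCP position; "ee_rot": TCP orientation; "force": force on the tool from outside, world axes, zero at the start; "torque": the same for the moment, N m; "width": opening from 0.0 (shut) to 1.0 (fully open).
Only numpy, scipy, OpenCV 4.12 (cv2) and the standard library are available. Lean on these libraries where they do the work, as an engineer would, in place of code of your own. Each camera call takes 0.05 s, during which the arm holds its last target.

### The job

Press the propped-up end of the loose aluminium guide plate down until the plate sits level in its recess in the wooden guide stand. Then take the guide rod with the square blue handle out of the tool rack and thread it from above through the bush in the stand's blue arm and on through the bush in the plate, so that its tip sticks out at least 10 mm under the plate but stays well clear of the bench. Finish while still holding the rod upright like that, so that the plate can be screwed down in line, and leave the other tools, the can and the jar where they are.

Things in the scene. Friction and masses are not known exactly. Their poses are not given: they have to be found in the camera images.
- stand: Wooden guide stand, fixed at an unknown place and yaw; origin on the bench under the deck's centre, x towards its post. Deck 169 x 89 mm, with a recess for the plate (1.5 mm play on each side): floor 45 mm, wooden rim 55 mm above the bench. A blue post (60 mm wide, x = 85 to 105 mm) carries a blue arm over the deck (x = 27 to 105 mm, 40 mm wide, 97 to 112 mm above the bench).
- upper_bush (a point): Centre of the mouth (top face) of the upper bush: a brass-ringed vertical through-hole, 13 mm diameter, in the stand's blue arm (15 mm thick), 112 mm above the bench, 45 mm along the stand's x. Axes as the stand's.
- plate_press (a point): Where to press the loose aluminium guide plate (150 x 70 x 10 mm, 0.28 kg): on its top, on the centre line, 20 mm from the outer end. z out of the top, x towards the lower bush. At the start a wooden peg right under this point props the end up 8 mm (lean 0.065 rad); pressed here with about 10 N the peg slides into the deck and stays down. Level, the plate's top is flush with the rim, 55 mm above the bench.
- lower_bush (a point): Centre of the mouth (top face) of the lower bush: a brass-ringed through-hole, 13 mm diameter, through the guide plate, 100 mm from plate_press, same axes. With the plate level it is right under the upper bush to within the 1.5 mm play, 55 mm above the bench (lower end 45 mm). Under it the deck has a 31 mm wide opening and free space down to the bench.
- rack: Fixed wooden tool rack, origin on the bench under its centre. Board 50 x 155 mm, top 133 mm above the bench, with three 15 mm holes in a row along y, 55 mm apart (y = -55, 0, 55 mm). A tool hangs in each, its handle standing on the board; which hole holds which tool varies. The space along x is free.
- rod_handle (a point): Centre of the guide rod's handle: blue square block with a white band, 24 x 24 mm, 44 mm tall, sides along its x and y (the rack's x and y at the start, this point then 155 mm above the bench). Below it a steel stem, 10 mm diameter, 125 mm long, with a tapered nose (6 mm at the end, full width 6 mm up). z along the rod to the handle's end. 0.14 kg. Free of the rack once raised 130 mm, of its neighbours at 160 mm.
- rod_tip (a point): Lower end of the guide rod's stem, 147 mm below the handle's centre along the rod. Axes as for rod_handle.
- awl_handle (a point): Centre of the round dark-wood handle (30 mm diameter, 30 mm tall) of a palm awl hanging in another hole of the rack. To be left alone.
- driver_handle (a point): Centre of the round black handle with an orange band (25 mm diameter, 30 mm tall) of a stubby screwdriver hanging in another hole of the rack. To be left alone.
- can_centre (a point): Centre of a steel paint can with a paper label, 66 mm diameter, 75 mm tall, standing on the bench. To be left alone.
- jar_centre (a point): Centre of a glass jar with a green lid, 56 mm diameter, 70 mm tall, standing on the bench. To be left alone.
Mind the look-alikes: they are no part of the job. Of the things that look like the part that bears plate_press, the largest one is meant.

How it is judged:
By the outcome, as a careful person would: the job done as asked, in the order asked, and still so for the second after the job is handed in, while the arm keeps its last pose, push and grip.
It also fails if it takes over 67 s, if anything falls off the work surface, if the arm or the gripper's body presses on something with over 40 N, if the wrist force passes 120 N, or if a joint passes its speed limit or range.

## Working session

There is one attempt and no reset: what is moved stays moved. The work goes in short steps, Python scripts to look and compute and a shell command to move; the robot and the scene stay as the last step left them, time stands still between calls to the robot, and variables do not carry over. Pictures are saved under pics/ and viewed, and the job is handed in when it is done.

```bash
mkdir -p pics; ls; cat > h.py <<'E'
import numpy as np, cv2
from plant import manip
def cam(n):
    c=manip.camera(n); K=np.array(c["camera_matrix"],float); R=cv2.Rodrigues(np.array(c["rvec"],float))[0]; t=np.array(c["tvec"],float).ravel()
    return c["img"],K,R,t
def ray(K,R,t,u,v):
    d=R.T@np.linalg.inv(K)@np.array([u,v,1.]); return -R.T@t,d
def onz(c,u,v,z):
    o,d=ray(*c[1:],u,v); return o+d*(z-o[2])/d[2]
def proj(c,P):
    p=c[1]@(c[2]@np.array(P,float)+c[3]); return p[:2]/p[2]
def save(img,name): cv2.imwrite("pics/"+name,cv2.cvtColor(img,cv2.COLOR_RGB2BGR))
E
python3 - <<'E'
from h import *
for n in("side","top"):
    c=cam(n); save(c[0],n+"0.png"); print(n,c[1].round(1).tolist(),(-c[2].T@c[3]).round(3),c[2].round(2).tolist())
s=manip.read_state(); print(s)
E
```

```text
pics
side [[403.9, 0.0, 276.8], [0.0, 403.9, 206.5], [0.0, 0.0, 1.0]] [ 0.47  -0.502  0.661] [[0.99, -0.16, 0.0], [-0.12, -0.71, -0.69], [0.11, 0.68, -0.72]]
top [[414.2, 0.0, 279.1], [0.0, 414.2, 205.6], [0.0, 0.0, 1.0]] [0.515 0.037 0.938] [[0.0, -1.0, 0.02], [-1.0, -0.01, -0.08], [0.08, -0.02, -1.0]]
{'time_s': 0.1, 'joint_positions': array([ 1.19302408e+00,  3.42668057e-01,  1.52491161e+00, -1.44152985e-06,
        1.27540829e+00, -1.46000677e-01]), 'dq': array([ 0.00018342, -0.0020706 , -0.00183089, -0.00036147,  0.00014614,
       -0.00101839]), 'joint_efforts': array([ 2.35406711e-03, -4.34437752e+01, -2.46493918e+01, -2.46725713e-04,
        4.56757145e-03, -4.39012683e-05]), 'tool_pos': array([0.12044749, 0.51065148, 0.2446911 ]), 'ee_rot': array([-1.5644758,  0.1822759, -0.1817094]), 'force': array([0.8344049 , 0.24727498, 0.28821358]), 'torque': array([ 0.03701888, -0.03244735,  0.01517866]), 'width': 0.998935306141389}
```

View pics/top0.png

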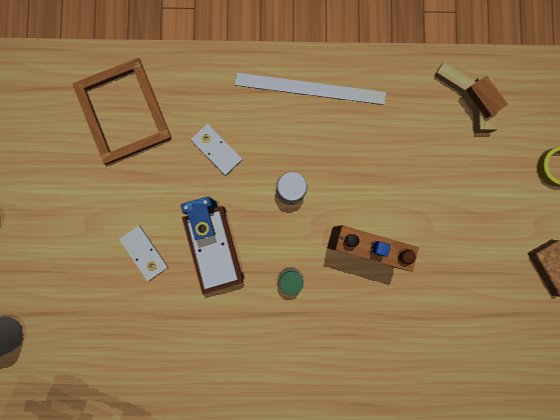

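View pics/side0.png

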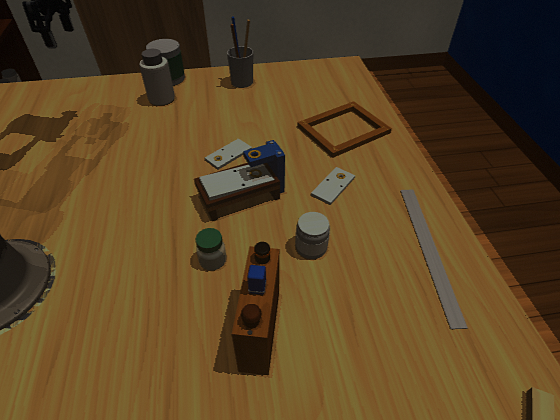

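The top view shows the stand at about (212,245) with its blue arm and brass bush at (202,228). The rack is at (375,248), with the blue handle in its middle hole at (382,248). The can is at (292,187) and the jar at (291,282). The two small plates at (216,149) and (143,252) are the look-alikes.

```bash
python3 - <<'E'
from h import *
c=cam("top"); 
a=cv2.resize(c[0][185:305,165:265],None,fx=6,fy=6,interpolation=cv2.INTER_CUBIC)[:600]
a=cv2.resize(c[0][190:300,170:260],None,fx=5.4,fy=5.4,interpolation=cv2.INTER_CUBIC); save(a,"st.png")
b=cv2.resize(c[0][215:285,320:425],None,fx=7,fy=7,interpolation=cv2.INTER_CUBIC); save(b,"rk.png")
s=cam("side")
d=cv2.resize(s[0][130:225,180:300],None,fx=6,fy=6,interpolation=cv2.INTER_CUBIC); save(d,"ss.png")
E
```

```text
(no output)
```

View pics/st.png

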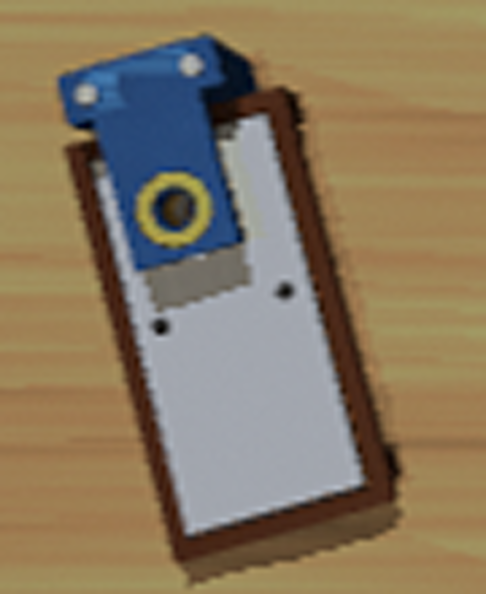

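View pics/rk.png

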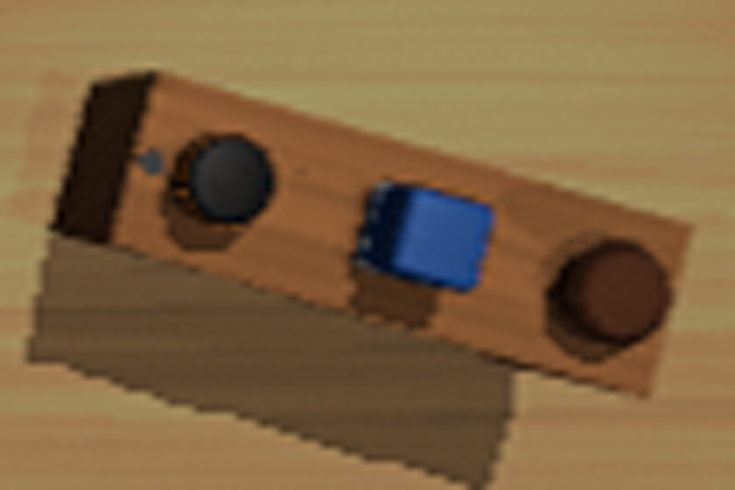

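View pics/ss.png

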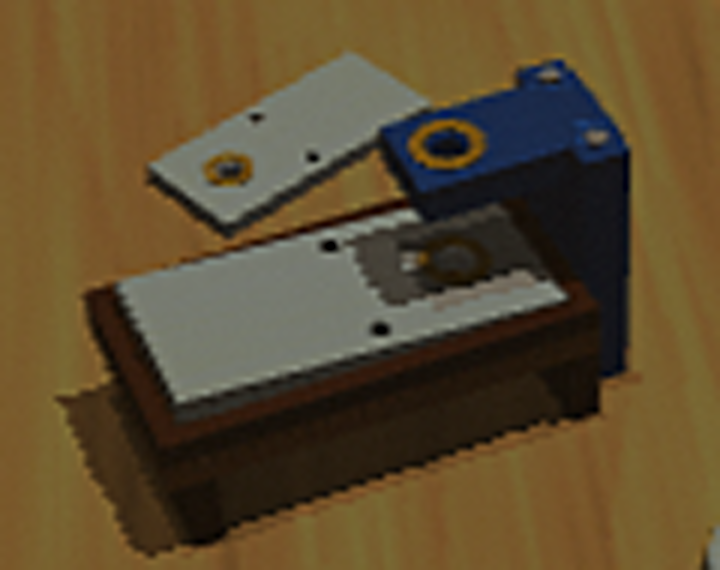

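```bash
cat > meas.py <<'E'
from h import *
def biggest(m,off):
    cs,_=cv2.findContours(m,cv2.RETR_EXTERNAL,cv2.CHAIN_APPROX_NONE); k=max(cs,key=cv2.contourArea); return k.reshape(-1,2)+np.array(off)
def ringc(c,x0,y0,x1,y1):
    im=c[0][y0:y1,x0:x1].astype(int); m=((im[...,0]-im[...,2]>50)&(im[...,1]-im[...,2]>35)&(im[...,0]>90)).astype(np.uint8)
    k=biggest(m,(x0,y0)); e=cv2.fitEllipse(k.astype(np.float32)); return e
E
python3 - <<'E'
from meas import *
T=cam("top");S=cam("side")
et=ringc(T,185,205,220,245); es=ringc(S,240,145,270,162); print(et,es)
for c,e in((T,et),(S,es)): print("ub",onz(c,*e[0],.112).round(4))
def tri(a,b):
    o1,d1=ray(*T[1:],*a);o2,d2=ray(*S[1:],*b)
    A=np.stack([d1,-d2],1);x=np.linalg.lstsq(A,o2-o1,rcond=None)[0];p=o1+x[0]*d1;q=o2+x[1]*d2;return (p+q)/2,np.linalg.norm(p-q)
print("tri",tri(et[0],es[0]))
# plate white in top
im=T[0][200:300,175:250].astype(int); m=((im.min(2)>120)&(im.max(2)-im.min(2)<35)).astype(np.uint8)
k=biggest(m,(175,200)); P=np.array([onz(T,*p,.059)[:2] for p in k])
r=cv2.minAreaRect((P*1000).astype(np.float32)); print("plate",r, cv2.boxPoints(r).round(1).tolist())
hsv=cv2.cvtColor(T[0],cv2.COLOR_RGB2HSV)
# rack blue handle
im=T[0][225:270,360:400].astype(int); 
for th in(60,90,110):
    m=((im[...,2]-im[...,0]>30)&(im[...,2]>th)).astype(np.uint8); k=biggest(m,(360,225)); P=np.array([onz(T,*p,.177)[:2] for p in k]); r=cv2.minAreaRect((P*1000).astype(np.float32)); print("handle",th,r)
# side handle
im=S[0][255:300,240:275].astype(int)
m=((im[...,2]-im[...,0]>25)).astype(np.uint8); k=biggest(m,(240,255)); print(cv2.boundingRect(k.astype(np.int32)))
# rack top
im=T[0][215:285,320:425]; h=hsv[215:285,320:425]
for p in((375,235),(340,232),(405,265),(370,265),(350,215)): print(p,T[0][p[1],p[0]],hsv[p[1],p[0]])
E
```

```text
((201.6895751953125, 228.3355712890625), (12.512089729309082, 12.968189239501953), 20.800825119018555) ((253.88755798339844, 153.5198211669922), (7.21766996383667, 11.523155212402344), 85.69855499267578)
ub [0.5319 0.176  0.112 ]
ub [0.5317 0.1775 0.112 ]
tri (array([0.53168553, 0.17583701, 0.11333118]), np.float64(0.0003076110088177853))
plate ((489.01702880859375, 163.810302734375), (149.1479949951172, 70.76868438720703), 15.682026863098145) [[407.70001220703125, 177.6999969482422], [426.79998779296875, 109.5999984741211], [570.4000244140625, 149.89999389648438], [551.2999877929688, 218.0]]
handle 60 ((494.8061828613281, -166.575927734375), (22.598413467407227, 22.71745491027832), 74.30369567871094)
handle 90 ((494.89984130859375, -167.293212890625), (21.374998092651367, 21.907663345336914), 75.08523559570312)
handle 110 ((494.9332275390625, -167.51806640625), (20.050979614257812, 21.100919723510742), 74.96244049072266)
(248, 265, 17, 14)
(375, 235) [134  87  50] [ 13 160 134]
(340, 232) [104  65  37] [ 13 164 104]
(405, 265) [71 44 25] [ 12 165  71]
(370, 265) [90 68 43] [ 16 133  90]
(350, 215) [159 135  86] [ 20 117 159]
```

```bash
python3 - <<'E'
from meas import *
s=manip.read_state(); R=cv2.Rodrigues(s["ee_rot"])[0]; print(R.round(3), "jaw yaw",np.degrees(np.arctan2(R[1,2],R[0,2])), manip.nose_length)
T=cam("top");S=cam("side")
hsv=cv2.cvtColor(T[0],cv2.COLOR_RGB2HSV)[205:295,315:430]
m=((hsv[...,0]<=15)&(hsv[...,1]>130)&(hsv[...,2]>55)).astype(np.uint8)
k=biggest(cv2.morphologyEx(m,cv2.MORPH_CLOSE,np.ones((9,9),np.uint8)),(315,205)); P=np.array([onz(T,*p,.133)[:2] for p in k]); r=cv2.minAreaRect((P*1000).astype(np.float32)); print("rack",r,cv2.boxPoints(r).round(1).tolist())
c=S; a=cv2.resize(c[0][225:380,200:345],None,fx=3.8,fy=3.8,interpolation=cv2.INTER_CUBIC)
# overlay predicted handle corners
import math
for nm,c,off,f in(("top",T,(360,225),10),("side",S,(235,250),10)):
    a=cv2.resize(c[0][off[1]:off[1]+55,off[0]:off[0]+55],None,fx=f,fy=f,interpolation=cv2.INTER_CUBIC)
    th=math.radians(-15)
    for z in(.177,.133):
        for i,j in((1,1),(1,-1),(-1,-1),(-1,1)):
            x=.4949+.012*(i*math.cos(th)-j*math.sin(th)); y=-.167+.012*(i*math.sin(th)+j*math.cos(th))
            u=(proj(c,(x,y,z))-off+.5)*f
            cv2.circle(a,tuple(int(q) for q in u),4,(255,0,0) if z>.15 else (0,255,0),-1)
    save(a,"ov_"+nm+".png")
E
```

```text
[[ 0.973 -0.     0.23 ]
 [-0.23  -0.     0.973]
 [-0.    -1.    -0.   ]] jaw yaw 76.72210809827202 0.014
rack ((479.4191589355469, -155.48153686523438), (173.45697021484375, 86.15486907958984), 74.46565246582031) [[414.70001220703125, -227.5], [497.70001220703125, -250.60000610351562], [544.2000122070312, -83.5], [461.1000061035156, -60.400001525878906]]
```

```bash
python3 -c "
import cv2,numpy as np
a=cv2.imread('pics/ov_top.png');b=cv2.imread('pics/ov_side.png');cv2.imwrite('pics/ov.png',cv2.resize(np.hstack([a,b]),(800,400)))"
```

```text
(no output)
```

View pics/ov.png

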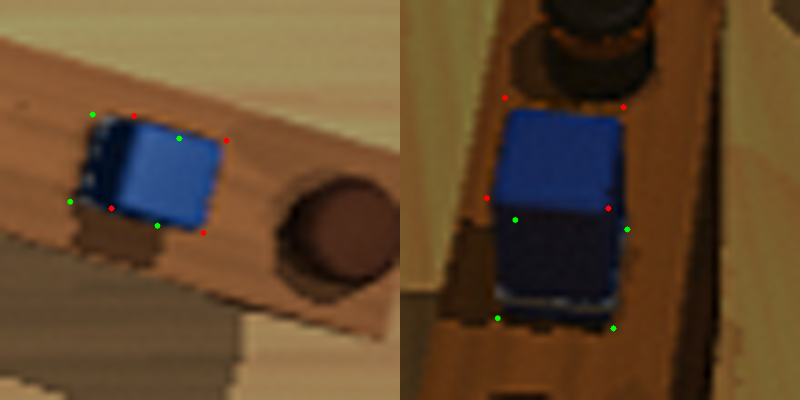

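The bush, plate (149 x 71 mm, yaw 15.7°) and handle agree with the sizes given. The press point is about (0.4355, 0.1495). Next I shut the gripper and move above it.

```bash
python3 -m pendant '[[-1,1,-1.15,0,0],[-1,2,-2.3,0,0],[-1,3,-3.4,0,0],[-1,4,-4.6,0,0],[-1,5,-5.7,0,0],[-1,6,-6.9,0,0],[-1,7,-8,0,0],[-1,7.88,-9.03,0,0]]' 40; python3 -m pendant '[[-1,0,0,-1,0],[-1,0,0,-2,0],[-1,0,0,-3,0],[-1,0,0,-3,0]]'
```

```text
time_s: 1.4
tool_pos: [0.4371, 0.1479, 0.2456]
ee_rot: [-1.563, 0.182, -0.183]
force: [1.0, 1.5, 0.5]
width: 0.001
time_s: 1.9
tool_pos: [0.434, 0.1494, 0.1234]
ee_rot: [-1.565, 0.187, -0.178]
force: [0.3, 0.5, 0.3]
width: -0.002
```

```bash
python3 -m pendant '[[-1,0.03,0,-0.5,0],[-1,0.03,0,-0.9,0],[-1,0.03,0,-0.9,0]]'; python3 - <<'E'
from h import *
for n,o in(("top",(160,170)),("side",(170,90))):
    c=cam(n); save(cv2.resize(c[0][o[1]:o[1]+140,o[0]:o[0]+130],None,fx=4,fy=4,interpolation=cv2.INTER_CUBIC),"p_"+n+".png")
E
python3 -c "
import cv2,numpy as np
a=cv2.imread('pics/p_top.png');b=cv2.imread('pics/p_side.png');cv2.imwrite('pics/p.png',cv2.resize(np.hstack([a,b]),(800,430)))"
```

```text
time_s: 2.28
tool_pos: [0.4374, 0.1499, 0.0902]
ee_rot: [-1.563, 0.182, -0.182]
force: [0.2, 0.6, 0.6]
width: 0.0
```

View pics/p.png

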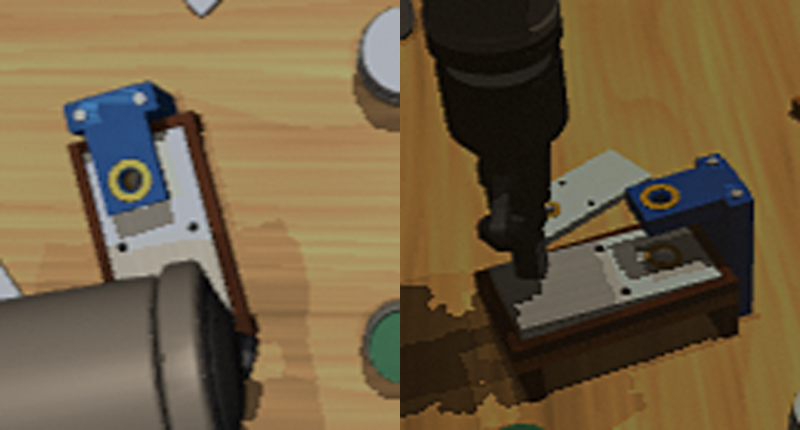

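The side view shows the shut fingers over the outer end of the plate, on its centre line. I press gradually.

```bash
python3 -m pendant '[[-1,-0.03,0,-0.2,0],[-1,-0.03,0,-0.3,0],[-1,-0.03,0,-0.3,0]]';python3 -m pendant '[[-1,0,0,-0.1,0],[-1,0,0,-0.1,0]]';python3 -m pendant '[[-1,0,0,-0.1,0],[-1,0,0,-0.1,0]]'
```

```text
time_s: 2.75
tool_pos: [0.4357, 0.1498, 0.0773]
ee_rot: [-1.563, 0.182, -0.182]
force: [-0.3, 0.7, 0.9]
width: 0.002
time_s: 3.0
tool_pos: [0.4356, 0.1497, 0.0733]
ee_rot: [-1.563, 0.182, -0.182]
force: [-2.3, 0.0, 2.0]
width: 0.004
time_s: 3.25
tool_pos: [0.4356, 0.1497, 0.0692]
ee_rot: [-1.563, 0.182, -0.182]
force: [0.2, 0.3, 0.1]
width: 0.003
```

```bash
python3 -m pendant '[[-1,0,0,-0.03,0],[-1,0,0,-0.05,0]]';python3 -m pendant '[[-1,0,0,-0.03,0],[-1,0,0,-0.05,0]]'
```

```text
time_s: 3.5
tool_pos: [0.4359, 0.1498, 0.0689]
ee_rot: [-1.563, 0.181, -0.182]
force: [-8.9, -2.1, 30.3]
width: -0.001
time_s: 3.75
tool_pos: [0.4359, 0.1498, 0.0688]
ee_rot: [-1.563, 0.18, -0.183]
force: [-15.6, -3.9, 52.0]
width: 0.001
```

The tip bottomed out at 0.0688 − 0.014 = 0.055 m, which is rim level, with a stiff reaction. I lift and check.

```bash
python3 -m pendant '[[-1,0,0,0.1,0],[-1,0,0,1,0],[-1,0,0,2,0],[-1,0,0,3.5,0],[-1,0,0,5,0],[-1,0,-2,6,0],[-1,0,-4,6,0],[-1,0,-4,6,0]]'; python3 - <<'E'
from h import *
for n,o in(("top",(160,180)),("side",(175,125))):
    c=cam(n); save(cv2.resize(c[0][o[1]:o[1]+120,o[0]:o[0]+120],None,fx=5,fy=5,interpolation=cv2.INTER_CUBIC),"q_"+n+".png"); save(c[0],"qf_"+n+".png")
E
python3 -c "
import cv2,numpy as np
a=cv2.imread('pics/q_top.png');b=cv2.imread('pics/q_side.png');cv2.imwrite('pics/q.png',cv2.resize(np.hstack([a,b]),(800,400)))"
```

```text
time_s: 4.75
tool_pos: [0.4359, -0.0123, 0.3059]
ee_rot: [-1.563, 0.181, -0.184]
force: [0.5, 0.4, -0.4]
width: 0.001
```

View pics/q.png

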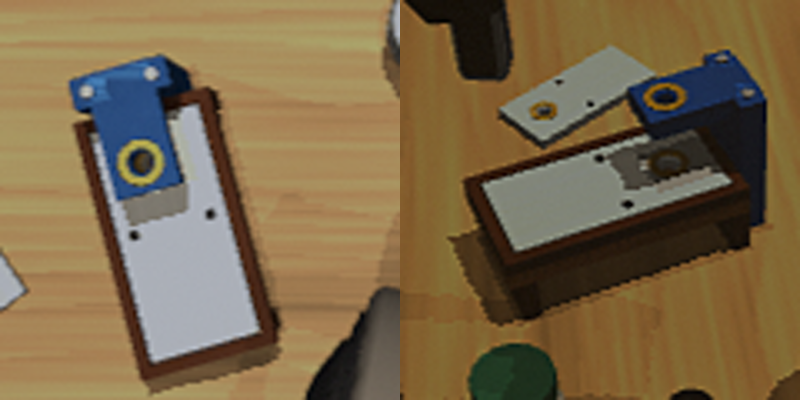

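View pics/qf_side.png

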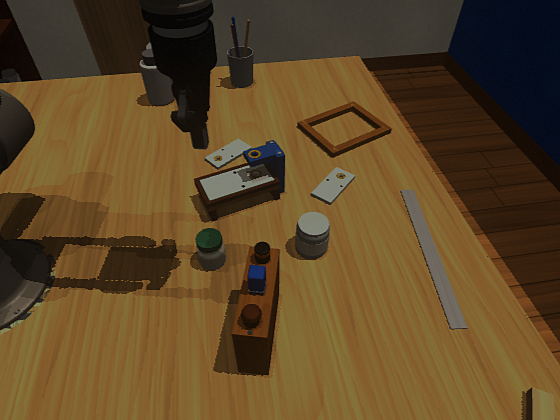

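The plate now sits flush in the recess with no step at its outer end. I go above the rod handle, turning −92° and opening the gripper.

```bash
python3 -m pendant '[[1,0.2,-0.5,0,-1.3],[1,0.4,-1,0,-2.6],[1,0.6,-1.5,0,-3.9],[1,0.8,-2,0,-5.2],[1,1,-2.5,0,-6.5],[1,1.2,-3,0,-7.8],[1,1.3,-3.5,0,-9],[1,1.475,-3.89,0,-10.3]]'; python3 -m pendant '[[1,0,0,0,-1.2],[1,0,0,0,-1.2],[1,0,0,0,-1.2]]'; python3 - <<'E'
from meas import *
s=manip.read_state(); R=cv2.Rodrigues(s["ee_rot"])[0]; print("jaw yaw",np.degrees(np.arctan2(R[1,2],R[0,2])),s["tool_pos"],s["joint_positions"].round(2),s["width"], R[:,1])
T=cam("top")
im=T[0][200:300,175:250].astype(int); m=((im.min(2)>120)&(im.max(2)-im.min(2)<35)).astype(np.uint8)
k=biggest(m,(175,200)); P=np.array([onz(T,*p,.055)[:2] for p in k])
r=cv2.minAreaRect((P*1000).astype(np.float32)); print("plate",r)
save(T[0],"rt.png");save(cam("side")[0],"rs.png")
E
```

```text
time_s: 5.85
tool_pos: [0.4952, -0.1658, 0.3048]
ee_rot: [-1.158, 1.286, -1.285]
force: [0.1, -0.7, 0.4]
width: 1.001
time_s: 6.22
tool_pos: [0.4949, -0.1653, 0.3051]
ee_rot: [-1.073, 1.4, -1.4]
force: [-0.1, 0.3, 0.9]
width: 1.0
jaw yaw -15.058073090009884 [ 0.49491611 -0.16525053  0.30513562] [-0.47  0.3   1.42  0.    1.42 -0.21] 1.0004844330243854 [-8.84406988e-05  2.16404126e-04 -9.99999973e-01]
plate ((488.67529296875, 163.40097045898438), (149.2879638671875, 70.85610961914062), 16.082927703857422)
```

View pics/rs.png

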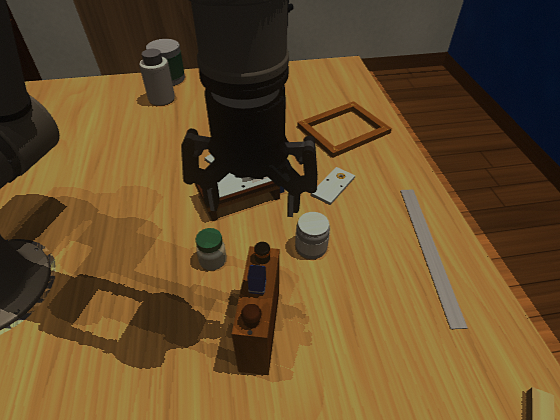

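The open jaws straddle the rack along its x, with the blue handle at (257,278) beneath them. I descend to TCP z = 0.156.

```bash
python3 -m pendant '[[1,0,-0.06,-1,0],[1,0,-0.06,-2,0],[1,0,-0.06,-2.7,0],[1,0,-0.06,-3.2,0],[1,0,-0.06,-3.2,0]]'; python3 - <<'E'
from h import *
a=[]
for n,o in(("top",(320,190)),("side",(190,190))):
    c=cam(n); a.append(cv2.resize(c[0][o[1]:o[1]+130,o[0]:o[0]+130],(400,400),interpolation=cv2.INTER_CUBIC))
save(np.hstack(a),"d1.png")
E
```

```text
time_s: 6.95
tool_pos: [0.4941, -0.1677, 0.1761]
ee_rot: [-1.073, 1.405, -1.4]
force: [0.0, 0.3, 1.0]
width: 1.001
```

View pics/d1.png

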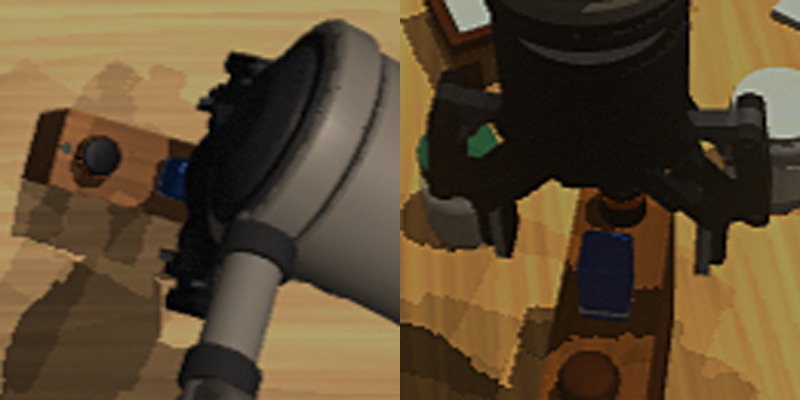

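The handle lies midway between the jaws. I go down the last 20 mm and close.

```bash
python3 -m pendant '[[1,0,0,-0.3,0],[1,0,0,-0.5,0],[1,0,0,-0.5,0],[0.2,0,0,-0.5,0],[-0.2,0,0,-0.5,0],[-1,0,0,-0.5,0],[-1,0,0,-0.5,0],[-1,0,0,-0.5,0]]' 60; python3 -m pendant '[[-1,0,0,0,0],[-1,0,0,0,0],[-1,0,0,0,0]]'
```

```text
time_s: 8.05
tool_pos: [0.4949, -0.1683, 0.1576]
ee_rot: [-1.071, 1.402, -1.403]
force: [0.1, -0.2, 3.4]
width: 0.267
time_s: 8.43
tool_pos: [0.4949, -0.1683, 0.1576]
ee_rot: [-1.071, 1.402, -1.403]
force: [-0.9, 0.4, 5.6]
width: 0.272
```

The opening is 0.27 × 85 ≈ 23 mm, which matches the handle. I lift 165 mm.

```bash
python3 -m pendant '[[-1,0,0,0.2,0],[-1,0,0,0.7,0],[-1,0,0,1.4,0],[-1,0,0,2.2,0],[-1,0,0,3,0],[-1,0,0,3.7,0],[-1,0,0,4.2,0],[-1,0,0,4.2,0]]' 80; python3 - <<'E'
from h import *
c=cam("side");save(c[0],"l_s.png");c=cam("top");save(c[0],"l_t.png")
E
```

```text
time_s: 9.43
tool_pos: [0.4952, -0.1684, 0.3265]
ee_rot: [-1.07, 1.4, -1.405]
force: [0.5, -0.2, -1.5]
width: 0.266
```

View pics/l_s.png

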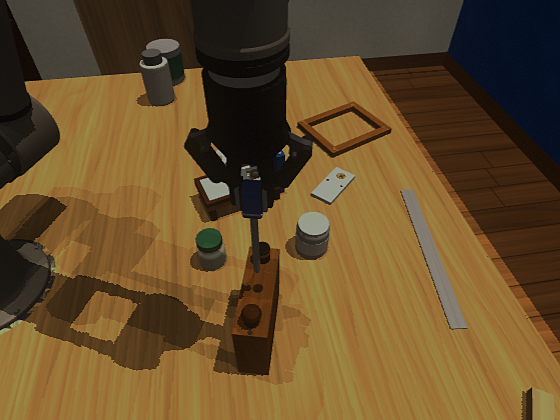

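The side view shows the rod gripped with its stem hanging at (255,240), clear of the rack. I carry it towards the upper bush.

```bash
python3 -m pendant '[[-1,0.1,0.7,0,0],[-1,0.2,1.8,0,0],[-1,0.4,3,0,0],[-1,0.6,4.2,0,0],[-1,0.7,5.4,0,0],[-1,0.8,6.6,0,0],[-1,0.9,7.8,0,0],[-1,0.92,8.62,0,0]]'; python3 -m pendant '[[-1,0,0,0,0],[-1,0,0,0,0],[-1,0,0,-0.5,0],[-1,0,0,-0.5,0],[-1,0,0,-0.5,0]]'; python3 - <<'E'
from h import *
c=cam("side");save(c[0],"u_s.png");save(cv2.resize(c[0][40:220,180:330],(700,600)[::1] and (500,600),interpolation=cv2.INTER_CUBIC),"u_sz.png");c=cam("top");save(c[0],"u_t.png")
E
```

```text
time_s: 10.52
tool_pos: [0.531, 0.1786, 0.3235]
ee_rot: [-1.074, 1.404, -1.401]
force: [-0.2, 0.1, -0.5]
width: 0.269
time_s: 11.15
tool_pos: [0.5319, 0.1758, 0.3058]
ee_rot: [-1.07, 1.403, -1.404]
force: [0.3, 0.5, -1.3]
width: 0.268
```

View pics/u_sz.png

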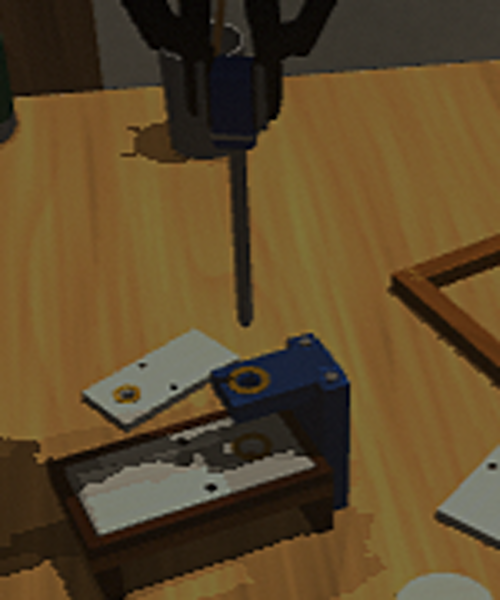

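View pics/u_t.png

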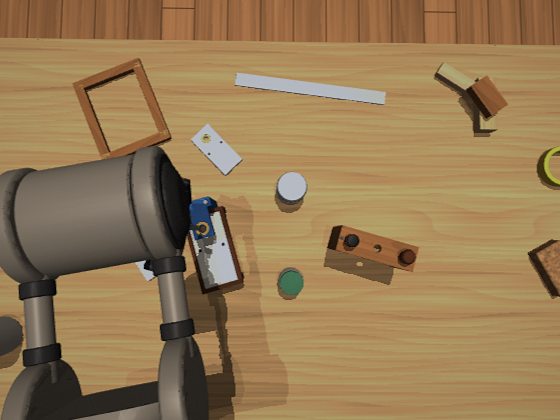

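```bash
python3 - <<'E'
from h import *
S=cam("side");T=cam("top"); s=manip.read_state(); print(s["tool_pos"])
print("pred tip side",proj(S,s["tool_pos"]-[0,0,.1496]),"top",proj(T,s["tool_pos"]-[0,0,.1496]))
a=cv2.resize(S[0][80:170,225:285],None,fx=6.6,fy=6.6,interpolation=cv2.INTER_NEAREST)
b=cv2.resize(T[0][195:255,165:235],(400*7//6,400),interpolation=cv2.INTER_NEAREST)
b=cv2.copyMakeBorder(b,0,a.shape[0]-400,0,0,cv2.BORDER_CONSTANT);save(np.hstack([a,b])[:, :800],"z1.png")
for r in range(85,142,4): print(r, S[0][r,244:264].astype(int).sum(1).tolist())
E
```

```text
[0.53180845 0.17640241 0.30595279]
pred tip side [253.16689566 136.9917328 ] top [197.51503402 227.86110703]
85 [89, 94, 91, 96, 87, 80, 87, 94, 82, 94, 262, 286, 277, 273, 270, 269, 266, 269, 267, 271]
89 [263, 274, 271, 280, 193, 91, 74, 84, 83, 49, 244, 274, 275, 267, 267, 268, 268, 272, 269, 269]
93 [259, 262, 259, 264, 223, 109, 70, 92, 81, 53, 249, 281, 275, 272, 276, 266, 272, 268, 268, 269]
97 [267, 258, 259, 264, 273, 139, 71, 85, 84, 66, 198, 272, 273, 277, 275, 271, 267, 269, 268, 271]
101 [268, 270, 258, 269, 281, 161, 80, 84, 88, 74, 134, 260, 282, 272, 278, 270, 273, 266, 263, 268]
105 [267, 276, 265, 268, 278, 198, 97, 80, 84, 76, 134, 255, 277, 270, 270, 279, 275, 267, 269, 263]
109 [269, 267, 275, 266, 281, 241, 122, 81, 94, 76, 95, 243, 269, 261, 267, 272, 280, 277, 270, 267]
113 [271, 275, 273, 273, 274, 294, 147, 77, 88, 81, 60, 250, 277, 260, 255, 257, 270, 280, 278, 273]
117 [273, 272, 273, 276, 274, 292, 141, 69, 85, 85, 61, 256, 286, 270, 264, 261, 257, 269, 274, 277]
121 [274, 279, 273, 272, 272, 285, 168, 84, 85, 86, 68, 205, 275, 276, 274, 270, 266, 267, 272, 272]
125 [259, 265, 266, 259, 268, 278, 200, 100, 80, 85, 71, 155, 250, 272, 270, 280, 269, 264, 271, 274]
129 [266, 269, 270, 267, 267, 280, 238, 118, 75, 81, 92, 125, 250, 271, 259, 264, 268, 270, 273, 271]
133 [272, 265, 273, 276, 281, 278, 293, 147, 71, 84, 99, 128, 261, 284, 269, 268, 263, 264, 266, 265]
137 [280, 269, 278, 283, 283, 276, 275, 294, 201, 74, 132, 264, 287, 282, 273, 266, 269, 268, 265, 260]
141 [273, 267, 273, 277, 285, 285, 279, 272, 276, 276, 278, 272, 279, 278, 280, 280, 270, 275, 274, 271]
```

View pics/z1.png

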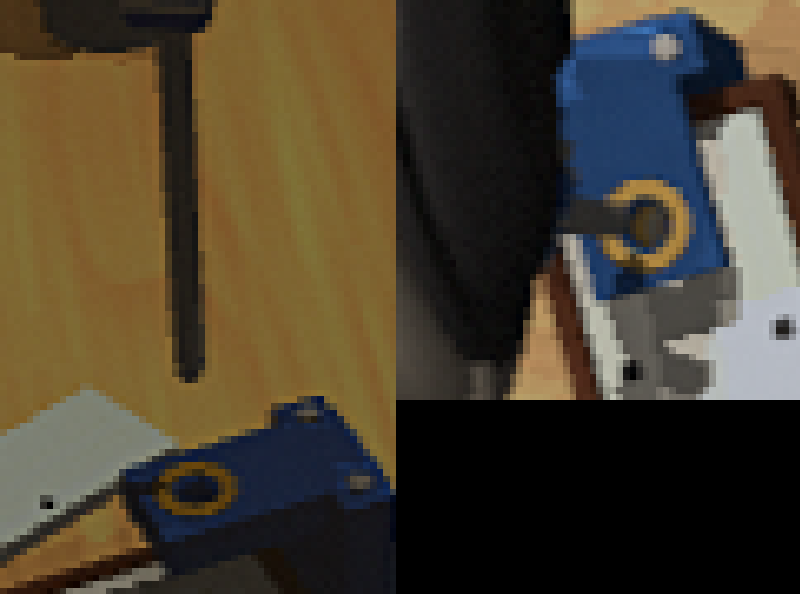

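```bash
python3 - <<'E'
from meas import *
S=cam("side");T=cam("top"); s=manip.read_state(); p=s["tool_pos"]-[0,0,.1496]; print(s["tool_pos"])
for c in(S,T):
    print(proj(c,p)); print("d/dx,dy,dz per mm",[(proj(c,p+.001*np.eye(3)[i])-proj(c,p)).round(2).tolist() for i in range(3)])
for r in range(134,141): print(r,S[0][r,248:259].astype(int).sum(1).tolist())
print("top cols 188..208")
for r in range(222,235): print(r,[tuple(int(v) for v in q) for q in T[0][r,192:207]])
# stem line in side: predicted vs measured
for z in(.16,.2,.24,.27):
    q=proj(S,[*s["tool_pos"][:2],z]); r=int(round(q[1])); row=255+0*S[0][0,:,0]; g=S[0][r,240:266].astype(float).sum(1); w=np.clip((265-g)/185,0,1); w[w<.15]=0; print(z,q.round(2),r,(w@np.arange(240,266)/w.sum()).round(2),w.sum().round(2), "pred at row",proj(S,[*s["tool_pos"][:2],z])[0].round(2))
E
```

```text
[0.5317056  0.17653182 0.30571667]
[253.11450472 137.05213939]
d/dx,dy,dz per mm [[0.48, -0.05], [-0.06, -0.29], [-0.02, -0.39]]
[197.46739584 227.91843758]
d/dx,dy,dz per mm [[0.01, -0.53], [-0.53, -0.0], [-0.1, -0.01]]
134 [281, 270, 289, 139, 73, 89, 90, 124, 261, 280, 274]
135 [276, 282, 290, 208, 105, 81, 94, 115, 259, 280, 269]
136 [282, 280, 284, 194, 91, 70, 69, 197, 269, 280, 276]
137 [279, 276, 280, 294, 156, 54, 132, 265, 285, 280, 274]
138 [284, 280, 271, 282, 291, 293, 293, 287, 276, 276, 277]
139 [283, 282, 271, 269, 278, 282, 279, 286, 276, 281, 278]
140 [281, 284, 274, 275, 278, 276, 273, 276, 273, 276, 279]
top cols 188..208
222 [(34, 55, 86), (33, 62, 102), (32, 60, 100), (32, 60, 100), (30, 59, 101), (27, 57, 102), (50, 64, 92), (130, 106, 72), (174, 134, 68), (169, 129, 66), (170, 131, 65), (173, 133, 66), (154, 121, 67), (91, 83, 76), (29, 55, 95)]
223 [(29, 56, 95), (34, 63, 104), (31, 60, 102), (31, 59, 101), (31, 57, 95), (59, 63, 72), (125, 99, 56), (168, 130, 64), (171, 132, 63), (173, 134, 65), (173, 134, 65), (174, 133, 65), (175, 135, 66), (175, 134, 66),
[... 2008 characters left out ...]
31, 62)]
233 [(151, 149, 144), (76, 91, 115), (26, 56, 100), (29, 59, 102), (60, 62, 80), (133, 106, 52), (176, 138, 67), (138, 105, 51), (64, 52, 31), (123, 95, 49), (171, 132, 69), (166, 128, 65), (168, 129, 63), (172, 132, 63), (146, 114, 55)]
234 [(162, 158, 150), (106, 112, 123), (26, 56, 100), (29, 60, 102), (32, 59, 104), (46, 56, 82), (70, 56, 34), (79, 59, 26), (66, 50, 20), (73, 55, 23), (133, 101, 47), (175, 135, 64), (177, 138, 63), (149, 118, 55), (70, 67, 73)]
0.16 [253.04 135.52] 136 253.01 3.69 pred at row 253.04
0.2 [252.21 119.07] 119 252.2 4.45 pred at row 252.21
0.24 [251.33 101.39] 101 251.41 4.89 pred at row 251.33
0.27 [250.62  87.24] 87 246.46 11.01 pred at row 250.62
```

```bash
python3 - <<'E'
from meas import *
S=cam("side");T=cam("top")
for n,c,(x0,y0,x1,y1) in(("side0",S,(243,145,268,163)),("top0",T,(190,216,214,241)),("side_now",S,(243,145,268,163))):
    im=cv2.cvtColor(cv2.imread("pics/%s.png"%n),cv2.COLOR_BGR2RGB) if n!="side_now" else S[0]
    im=im[y0:y1,x0:x1].astype(float); w=im[...,0]-im[...,2]; 
    if 'side' in n: print(w.astype(int)[3:15].tolist()) if n=="side0" else 0
    m=(w>15).astype(np.uint8); k=biggest(m,(x0,y0)); e=cv2.fitEllipse(k.astype(np.float32)); h=cv2.convexHull(k); M=cv2.moments(h)
    print(n,e,M["m10"]/M["m00"],M["m01"]/M["m00"],cv2.boundingRect(k), onz(c,*e[0],.112).round(4))
E
```

```text
[[9, 7, 7, 10, 13, 17, 19, 18, 12, 9, -44, -66, -66, -61, -58, -54, -51, -48, -48, -47, -49, -48, -49, -48, -48], [6, 10, 14, 20, 24, -3, -23, -57, -75, -77, -77, -75, -44, -59, -65, -58, -53, -49, -47, -46, -48, -49, -49, -50, -48], [13, 0, -19, -39, -54, -63, -69, -14, 9, 95, 124, 124, 124, 89, 68, -2, -54, -54, -49, -48, -49, -49, -48, -49, -49], [-17, -55, -54, -52, -56, -67, -6, 97, 124, 117, 76, 43, 34, 105, 119, 118, 44, -40, -57, -51, -49, -49, -48, -47, -46], [2, -49, -54, -53, -62, 2, 97, 115, 51, -45, -58, -57, -33, -49, 15, 96, 113, 46, -38, -52, -51, -50, -48, -50, -47], [7, -19, -49, -56, -67, 77, 116, 55, -41, -43, -19, -6, -8, -29, -50, 62, 110, 43, -40, -54, -49, -49, -48, -49, -50], [0, 4, -29, -53, -39, 86, 116, 51, -25, -15, -5, -1, -1, -2, -34, 42, 106, 75, -28, -56, -47, -46, -49, -49, -48], [38, 0, -6, -50, -68, 33, 103, 110, 31, -20, -17, -13, -14, -16, 16, 97, 125, 16, -54, -51, -47, -47, -48, -52, -52], [44, 3, 0, -20, -56, -49, 88, 120, 117, 81, 71, 41, 64, 109, 118, 104, 34, -50, -57, -52, -51, -51, -51, -55, -57], [88, 33, -5, 4, -33, -58, -67, -11, 107, 113, 116, 121, 112, 110, 65, -11, -58, -59, -55, -54, -56, -45, -30, -6, 0], [84, 41, -1, -4, -6, -49, -59, -61, -65, -46, -32, -21, -24, -57, -67, -63, -60, -59, -35, -27, -9, -1, 4, 0, -1], [81, 85, 41, 3, 0, -18, -48, -54, -57, -58, -59, -59, -59, -61, -62, -38, -14, -2, 0, 3, 0, -3, -5, -6, -6]]
side0 ((254.1648406982422, 153.5692138671875), (7.260247707366943, 12.433878898620605), 87.14915466308594) 254.15850815850814 153.57808857808857 (248, 150, 13, 8) [0.5322 0.1772 0.112 ]
top0 ((201.63671875, 228.36328125), (13.0287446975708, 13.29293441772461), 45.0) 201.63030303030303 228.36969696969697 (195, 222, 14, 14) [0.5318 0.1762 0.112 ]
side_now ((254.10414123535156, 153.5592041015625), (7.268565654754639, 12.279376983642578), 86.33784484863281) 254.11971830985917 153.56807511737088 (248, 150, 13, 8) [0.5321 0.1773 0.112 ]
```

Both views put the rod within about 1 mm of the bush axis; the nose tolerates 3.5 mm. I lower the nose into the upper bush.

```bash
python3 -m pendant '[[-1,0,0,-0.3,0],[-1,0,0,-0.6,0],[-1,0,0,-0.9,0],[-1,0,0,-1,0],[-1,0,0,-1,0]]'; python3 -m pendant '[[-1,0,0,-0.1,0],[-1,0,0,-0.2,0],[-1,0,0,-0.2,0]]';python3 -m pendant '[[-1,0,0,-0.1,0],[-1,0,0,-0.2,0],[-1,0,0,-0.2,0]]'; python3 - <<'E'
from h import *
S=cam("side");T=cam("top")
a=cv2.resize(S[0][80:170,225:285],None,fx=6.6,fy=6.6,interpolation=cv2.INTER_NEAREST)
b=cv2.resize(T[0][195:255,165:235],(400,343),interpolation=cv2.INTER_NEAREST)
b=cv2.copyMakeBorder(b,0,a.shape[0]-343,0,0,cv2.BORDER_CONSTANT);save(np.hstack([a,b])[:, :800],"z2.png")
E
```

```text
time_s: 12.18
tool_pos: [0.5315, 0.1766, 0.265]
ee_rot: [-1.072, 1.403, -1.403]
force: [0.4, 0.8, -0.5]
width: 0.27
time_s: 12.55
tool_pos: [0.5314, 0.1765, 0.257]
ee_rot: [-1.072, 1.403, -1.403]
force: [-0.5, -0.2, -1.1]
width: 0.272
time_s: 12.92
tool_pos: [0.5314, 0.1765, 0.2489]
ee_rot: [-1.072, 1.403, -1.403]
force: [-1.5, -0.8, -1.1]
width: 0.267
```

View pics/z2.png

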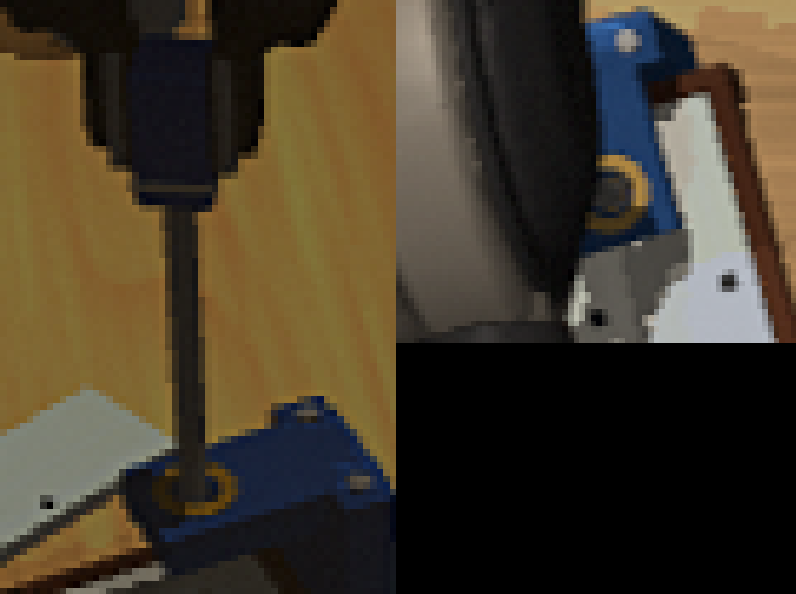

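The stem is in the upper bush, which is visible as a ring around it in both views, and the forces are about 1 N. I continue down to just above the plate and then through it.

```bash
python3 -m pendant '[[-1,0,0,-0.2,0],[-1,0,0,-0.4,0],[-1,0,0,-0.6,0],[-1,0,0,-0.8,0],[-1,0,0,-0.8,0]]'; python3 -m pendant '[[-1,0,0,-0.1,0],[-1,0,0,-0.2,0],[-1,0,0,-0.2,0]]';python3 -m pendant '[[-1,0,0,-0.1,0],[-1,0,0,-0.2,0],[-1,0,0,-0.2,0]]'
```

```text
time_s: 13.65
tool_pos: [0.5312, 0.1765, 0.2164]
ee_rot: [-1.073, 1.404, -1.403]
force: [0.6, -0.1, -1.3]
width: 0.268
time_s: 14.02
tool_pos: [0.5314, 0.1765, 0.209]
ee_rot: [-1.071, 1.403, -1.403]
force: [0.5, 0.3, -1.5]
width: 0.269
time_s: 14.4
tool_pos: [0.5313, 0.1765, 0.2008]
ee_rot: [-1.072, 1.403, -1.403]
force: [-1.0, 0.1, -0.9]
width: 0.269
```

```bash
python3 -m pendant '[[-1,0,0,-0.1,0],[-1,0,0,-0.2,0],[-1,0,0,-0.2,0]]';python3 -m pendant '[[-1,0,0,-0.1,0],[-1,0,0,-0.2,0],[-1,0,0,-0.2,0]]';python3 -m pendant '[[-1,0,0,-0.1,0],[-1,0,0,-0.2,0],[-1,0,0,-0.2,0]]'; python3 - <<'E'
from h import *
S=cam("side");T=cam("top")
a=cv2.resize(S[0][90:220,180:300],(554,600),interpolation=cv2.INTER_CUBIC)
b=cv2.resize(T[0][190:300,165:265],(246,270),interpolation=cv2.INTER_CUBIC)
b=cv2.copyMakeBorder(b,0,330,0,0,cv2.BORDER_CONSTANT);save(np.hstack([a,b]),"z3.png")
save(S[0],"f_s.png")
E
```

```text
time_s: 14.78
tool_pos: [0.5314, 0.1765, 0.1929]
ee_rot: [-1.072, 1.403, -1.403]
force: [-0.2, 0.8, -1.5]
width: 0.266
time_s: 15.15
tool_pos: [0.5314, 0.1765, 0.1849]
ee_rot: [-1.072, 1.403, -1.403]
force: [0.4, -0.3, -0.9]
width: 0.267
time_s: 15.52
tool_pos: [0.5313, 0.1765, 0.1769]
ee_rot: [-1.072, 1.403, -1.403]
force: [0.0, 0.9, -0.6]
width: 0.27
```

View pics/z3.png

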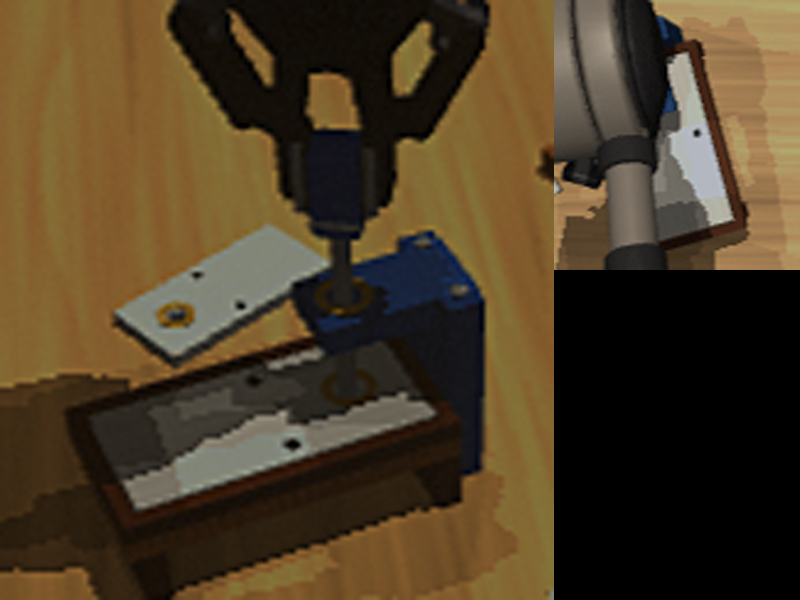

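View pics/f_s.png

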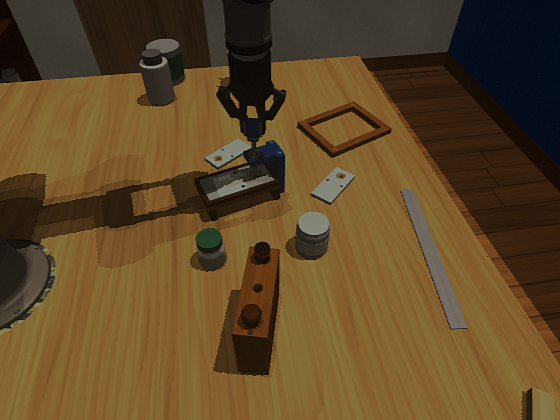

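The stem passes through both brass rings and the plate is still flush. The other tools, can and jar stand where they were. I make one last check of the handle height, then hand in.

```bash
python3 -m pendant '[[-1,0,0,0,0],[-1,0,0,0,0],[-1,0,0,0,0],[-1,0,0,0,0]]'; python3 - <<'E'
from meas import *
S=cam("side");p=manip.read_state()["tool_pos"]; th=np.radians(-15)
for z in(.147,.152,.157): print(z,[proj(S,[p[0]+.012*(i*np.cos(th)+np.sin(th)),p[1]+.012*(i*np.sin(th)-np.cos(th)),z]).round(1).tolist() for i in(-1,1)])
for r in range(134,147): print(r,[tuple(int(v) for v in q) for q in S[0][r,248:258:4]])
s0=cv2.cvtColor(cv2.imread("pics/side0.png"),cv2.COLOR_BGR2RGB)
d=np.abs(S[0].astype(int)-s0).sum(2)
for n,(x0,y0,x1,y1) in dict(can=(293,210,332,260),jar=(194,226,228,271),awl=(240,302,264,326),drv=(253,240,272,262)).items(): print(n,d[y0:y1,x0:x1].mean().round(1))
E
```

```text
time_s: 16.12
tool_pos: [0.5316, 0.1766, 0.1774]
ee_rot: [-1.071, 1.403, -1.403]
force: [-0.7, 0.2, -1.7]
width: 0.268
0.147 [[246.7, 143.8], [258.2, 144.5]]
0.152 [[246.5, 141.8], [258.1, 142.6]]
0.157 [[246.4, 139.9], [258.0, 140.6]]
134 [(21, 20, 27), (19, 17, 26), (17, 16, 25)]
135 [(18, 18, 26), (18, 17, 24), (20, 19, 27)]
136 [(16, 16, 27), (18, 16, 26), (20, 20, 27)]
137 [(11, 14, 26), (17, 18, 26), (16, 17, 26)]
138 [(41, 38, 31), (38, 34, 29), (28, 28, 31)]
139 [(7, 10, 20), (27, 27, 28), (35, 32, 28)]
140 [(15, 18, 27), (14, 16, 26), (11, 12, 24)]
141 [(108, 93, 48), (25, 23, 22), (19, 21, 28)]
142 [(135, 114, 54), (33, 29, 24), (132, 108, 52)]
143 [(134, 113, 52), (42, 35, 27), (128, 103, 52)]
144 [(131, 114, 62), (41, 33, 26), (91, 75, 41)]
145 [(129, 137, 130), (41, 34, 25), (94, 77, 43)]
146 [(131, 136, 128), (41, 37, 29), (101, 81, 41)]
can 22.2
jar 14.4
awl 11.7
drv 11.5
```

```bash
python3 -c "
from plant import manip
print(manip.close_job())"
```

```text
the job is handed in; nothing more can be done
None
```

The plate is level and the guide rod is through both bushes, still held upright, so I handed the job in at about 16 s of the 67 s allowed.

- **Plate:** I pressed the propped end with the shut fingertips. It bottomed out with the tip at 55 mm, level with the rim, at about 52 N on the wrist. In both pictures taken afterwards the plate looked flush in its recess.
- **Rod:** I gripped the blue handle across the rack's x (opening about 23 mm for the 24 mm handle) and lifted it clear. I then threaded it through the upper and lower bush with about 2 N or less throughout.
- **Final pose:** The arm's position puts the rod tip at about 28 mm above the bench; the handle's edge in the side view gives about 29 mm. That is 16 to 17 mm below the plate. The underside itself is hidden from both cameras, so the tip height is calculated rather than seen.
- **Other things:** The awl, screwdriver, can and jar look unmoved in the last side view.
- **Disagreement:** The two cameras differed by about 1 to 1.5 mm on the rod's offset from the bush axis. I used the average, and the rod went in without noticeable contact.

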